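Put the try square away in the drawer

TASK

Put the try square away in the open drawer of the low chest: lay it flat on the drawer floor with the outer face of its wooden stock flush along the drawer's left side and its blade pointing to the right. Then push the drawer fully shut, and leave the other tools where they lie.

Things in the scene. Friction and masses are not known exactly. Their poses are not given: they have to be found in the camera images.
- stock_center (a point): Centre of the dark wooden stock (handle) of the try square, half-way up, 9 mm above its underside. The stock is 26 mm wide (x), 115 mm long (y), 18 mm thick (z); grip it across its width. Its outer face, away from the blade, is at x = -13 mm. The blade points to +x from the -y end of the stock.
- square: The whole try square, one rigid L of 190 x 116 x 18 mm, 0.15 to 0.25 kg; origin under the middle of its outline, 82 mm in +x and 9 mm in -z of the stock centre, same axes. Steel blade 22 mm wide, 2 mm thick, half-way up the stock: centre line at y = -44 mm, end at x = 95 mm of this origin. Centre of mass 11 mm in +x and 5 mm in -y of the stock centre.
- drawer_left (a point): Point on the inner face of the drawer's left side, at floor height (22 mm above the bench); moves with the drawer. x points into the chest (shutting direction), y to the drawer's left, z up. Plywood tray, inside 155 mm long (x -63.5 to 91.5 mm of this point) and 278 mm wide (y 0 to -278), sides 51 mm high. A stock lying flush has its centre 13 mm in -y of this point.
- chest_front (a point): Middle of the front edge of the chest's flat top, 95 mm above the bench; x points away from the robot into the chest, y to its left. The chest is of light wood with one drawer, fixed to the bench, 320 mm wide and 185 mm deep behind this edge. Its place and angle (up to 0.15 rad) vary. The top covers at most the last 26 mm of the inside of the open drawer; the rest lies open from above.
- chest_drawer0_handle (a point): Middle of the drawer's steel bar handle: round bar 11 mm thick, 131 mm long, along the drawer's y axis, 35 mm in front of the green drawer front, 57 mm above the bench. Axes as those of point drawer_left. The front is 314 mm wide, 15 mm thick, its top edge 83 mm above the bench.
- chest_drawer0 (a joint): How far the drawer is pulled out, in m: 0 is fully shut (firm stop), 0.16 the outer stop. It starts between 0.135 and 0.155. It slides with about 1 N of friction and light damping, and stays where it is left.
- tape_measure: Bystander, loose on the bench: a yellow tape measure, 38 x 97 x 66 mm. Origin under its middle.
- masking_tape: Bystander, loose on the bench: a beige roll of masking tape lying flat, 104 mm across, 25 mm high. Origin under its middle.
- screwdriver: Bystander, loose on the bench: a screwdriver with a blue handle, 31 x 214 x 31 mm. Origin under its middle.

How it is judged:
By the outcome, as a careful person would: the job done as asked, in the order asked, and still so for the second after the job is handed in, with the robot touching nothing.
It also fails if it takes over 66 s, if anything falls off the work surface, if the arm or the gripper's body presses on something with over 40 N, if the wrist force passes 120 N, or if a joint passes its speed limit or range.

ROBOT

A 6-joint arm with a two-finger parallel gripper is mounted at the origin on a cart in front of the work surface, level with it; the furniture and walls round the work are solid. World frame = base frame: x ahead of the robot, y to its left, z up, the work surface at z = 0. Lengths are in m, angles in rad, forces in N, time in s.
With the tool pointing down it reaches from about 0.35 to 1 m from the base axis. Payload 7.1 kg.
Tool frame: the origin (TCP) lies between the finger pads; the fingertips stand 22 mm ahead of it and the grasp point (between the pads) lies 3 mm ahead of it; z points along the fingers, y is the line along which they close (so a half turn about z gives the same grasp; the last joint's range is limited). The gripper opens to 85 mm and grips with 20 to 120 N. Pads are 22 mm wide; open, the fingers measure 114 mm over their backs; the gripper's body (76 mm by 85 mm) begins 54 mm behind the grasp point. The pads swing forward as they close: fully open they stand 13 mm farther back than shut.
Start: joints at [-1.185, 0.423, 1.63, -0, 1.089, -0.019], TCP at [0.246, -0.574, 0.232] pointing down, gripper open.
Joint ranges: [-3, 3], [-0.9, 2.11], [0.09, 2.58], [-1.31, 4.45], [0.11, 2.69], [-2.54, 2.54]. Speed limits (rad/s): [2.39, 2.39, 3.01, 3.14, 3.14, 3.14].

INTERFACE

Orientations are given as a rotation vector (axis times angle).
In Python, from rig import manip gives the robot as it stands. The module is installed in compiled form; this text tells all that it offers. Calls block until the motion is done:
- manip.move_to(position, orientation): joint-space move of the TCP to a pose.
- manip.servo_line(position, orientation=None, rate=0.15): straight line of the TCP; orientation=None keeps the orientation; rate is the mean speed in m/s.
- manip.set_joints(angles): joint-space move.
- manip.command_gripper(opening, f_grip=None): finger opening in m; f_grip is the grip in N (None keeps the last); returns when the fingers have stopped.
- manip.hold(seconds).
- manip.solve_ik(position, orientation): joint angles nearest the present ones, or None.
- manip.camera(name): name is "scene" or "top" or "wrist"; returns a dict with "image" (400x640x3 uint8, red, green, blue), "fx", "fy", "cx", "cy" (pixels), "cam_to_world" (4x4, takes a point from camera to world coordinates); the wrist camera has in their place "mount" (4x4, takes a point from camera to tool coordinates, whose origin is the TCP and whose axes are the flange's). Camera axes: x right, y down, z forward; pixel columns grow to the right and rows downward; lengths in m; the calibration is good to about 2 mm. A picture is of the moment at which its call begins: read the wrist's pose just before it. There is no depth.
A pose or a line that the arm cannot do raises manip.IKError and nothing moves.
- manip.sign_off(): hands the job in; it is judged then, once.
Readings, each from a call of its own:
- manip.get_time(): time.
- manip.get_joint_positions(): joint angles.
- manip.get_joint_vel(): joint speeds.
- manip.get_tau(): joint torques, N m.
- manip.get_position(): TCP position.
- manip.get_ee_rot(): TCP orientation.
- manip.get_contact_force(): force on the tool from outside, world axes, zero at the start.
- manip.get_torque(): the same for the moment, N m.
- manip.get_width(): finger opening in m.
- manip.get_grip_force(): force on a finger pad.
Only numpy, scipy, OpenCV 4.12 (cv2) and the standard library are available. Lean on these libraries where they do the work, as an engineer would, in place of code of your own. Each camera call takes 0.05 s, during which the arm holds its last target. There are 200 camera calls.

## Working session

There is one attempt and no reset: what is moved stays moved. The work goes in short steps, each a Python script; the robot and the scene stay as the last script left them, time stands still between calls to the robot, and variables do not carry over. Pictures are saved under pics/ and viewed, at most 10 in all, crops included, and the job is handed in when it is done.

```bash
mkdir -p pics; cat > h.py <<'E'
import numpy as np, cv2
from rig import manip as m
from scipy.spatial.transform import Rotation as R
def snap(name,fn):
    T=None
    if name=="wrist":
        T=np.eye(4);T[:3,:3]=R.from_rotvec(m.get_ee_rot()).as_matrix();T[:3,3]=m.get_position()
    c=m.camera(name); cv2.imwrite(fn,c["image"][:,:,::-1])
    M=T@np.array(c["mount"]) if T is not None else np.array(c["cam_to_world"])
    K=(c["fx"],c["fy"],c["cx"],c["cy"]); np.savez(fn[:-4]+".npz",M=M,K=K); return c
def px(fn,u,v,z):
    d=np.load(fn[:-4]+".npz");M=d["M"];fx,fy,cx,cy=d["K"]
    r=M[:3,:3]@np.array([(u-cx)/fx,(v-cy)/fy,1]);o=M[:3,3]
    return o+r*(z-o[2])/r[2]
def proj(fn,p):
    d=np.load(fn[:-4]+".npz");M=d["M"];fx,fy,cx,cy=d["K"]
    q=M[:3,:3].T@(np.array(p)-M[:3,3]);return np.array([fx*q[0]/q[2]+cx,fy*q[1]/q[2]+cy])
def down(yaw): # tool z down, tool y at angle yaw from world... x axis tool at yaw
    c,s=np.cos(yaw),np.sin(yaw)
    return R.from_matrix(np.array([[c,s,0],[s,-c,0],[0,0,-1]])).as_rotvec()
E
python3 - <<'E'
from h import *
snap("top","pics/top.png");snap("scene","pics/scene.png")
print(R.from_rotvec(m.get_ee_rot()).as_matrix().round(3),m.get_time())
E
```

```text
[[ 0.919  0.394 -0.001]
 [ 0.394 -0.919  0.001]
 [ 0.    -0.001 -1.   ]] 0.1
```

View pics/top.png

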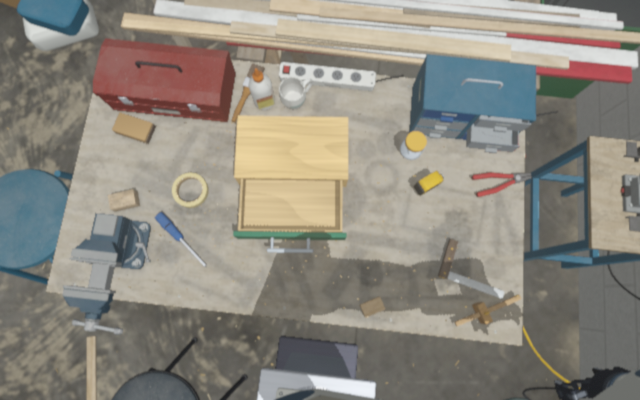

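View pics/scene.png

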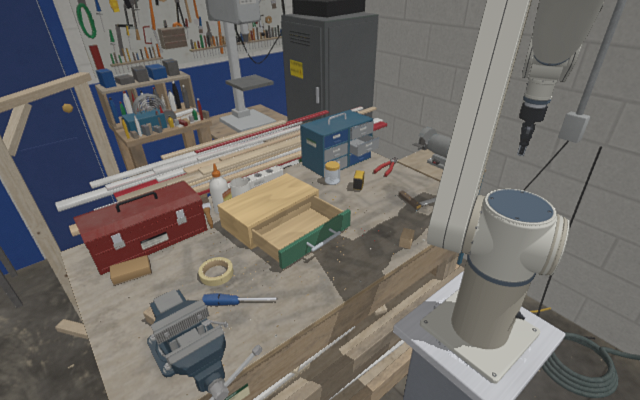

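Top view: the chest's front edge runs from (235,179) to (347,179), with the drawer open below it. The square's stock runs from about (453,240) to (443,277), with its blade out to about (505,295) near a marking gauge. I'll enlarge both areas.

```bash
python3 - <<'E'
from h import *
i=cv2.imread("pics/top.png")
a=cv2.resize(i[165:265,225:357],None,fx=6,fy=6,interpolation=cv2.INTER_CUBIC);cv2.imwrite("pics/c1.png",a)
b=cv2.resize(i[230:335,420:530],None,fx=5.5,fy=5.5,interpolation=cv2.INTER_CUBIC);cv2.imwrite("pics/c2.png",b)
f="pics/top.png"
print(px(f,453,240,.018),px(f,443,277,.018),px(f,505,295,.01),px(f,235,179,.095),px(f,347,179,.095))
print(np.load("pics/top.npz")["M"].round(3))
E
```

```text
[ 0.56184099 -0.35002794  0.018     ] [ 0.45292819 -0.32662474  0.018     ] [ 0.42241941 -0.50693827  0.01      ] [0.65406112 0.28808163 0.095     ] [ 0.68895171 -0.02389461  0.095     ]
[[ 0.11  -0.97   0.215  0.361]
 [-0.994 -0.108  0.017  0.023]
 [ 0.006 -0.215 -0.976  1.329]
 [ 0.     0.     0.     1.   ]]
```

View pics/c1.png

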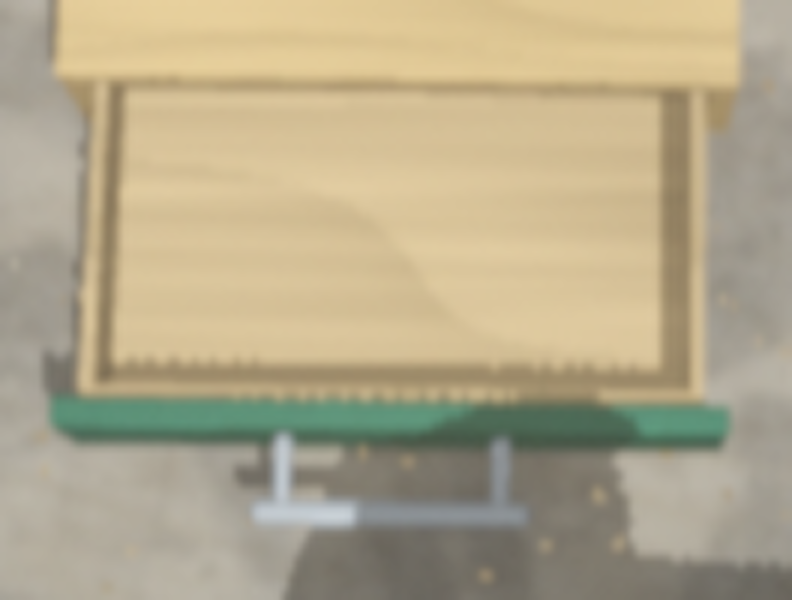

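View pics/c2.png

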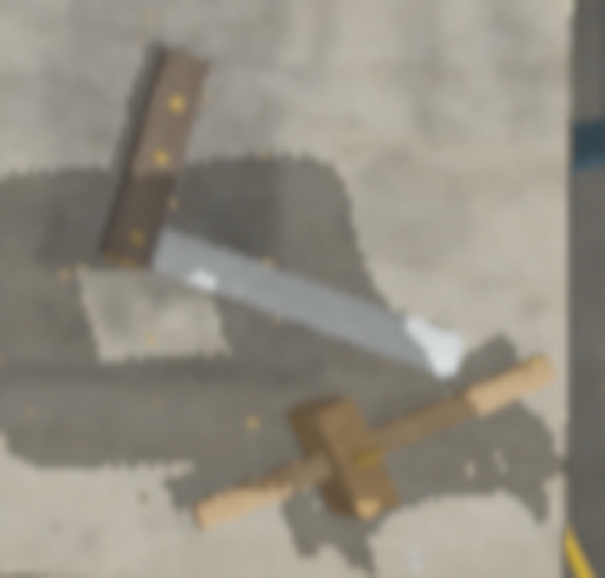

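c1 shows the front edge of the chest top from (57,80) to (740,87), the handle bar ends at (252,514) and (528,516), and the left rim's inner edge from (108,82) to (97,383). c2 shows the stock's top face at roughly (165–208,48–62) down to (100–150,252–268), with the blade tip near (450,360) and clear of the gauge. Next I'll compute the frames, then look at the square from above.

```bash
python3 - <<'E'
from h import *
f="pics/top.png"
c1=lambda x,y,z: px(f,225+(x+.5)/6-.5,165+(y+.5)/6-.5,z)
def pr(n,a,b):
    d=b-a;print(n,a.round(4),b.round(4),"mid",((a+b)/2).round(4),"len",np.linalg.norm(d).round(4),"yaw",(np.arctan2(d[1],d[0])).round(4))
pr("chest",c1(740,87,.095),c1(57,80,.095))
pr("bar",c1(528,516,.057),c1(252,514,.057))
pr("front",c1(728,408,.083),c1(52,397,.083))
pr("rimL",c1(97,383,.073),c1(108,82,.073))
pr("rimR",c1(692,388,.073),c1(688,90,.073))
pr("floorL",c1(107,370,.022),c1(122,92,.022))
pr("floorR",c1(660,370,.022),c1(660,95,.022))
m.move_to([.48,-.36,.24],down(-.21))
snap("wrist","pics/w1.png");print(m.get_time(),m.get_position())
E
```

```text
chest [ 0.689  -0.0265  0.095 ] [0.6569 0.2911 0.095 ] mid [0.6729 0.1323 0.095 ] len 0.3192 yaw 1.6716
bar [0.4829 0.0502 0.057 ] [0.4696 0.178  0.057 ] mid [0.4762 0.1141 0.057 ] len 0.1284 yaw 1.6739
front [ 0.5398 -0.0362  0.083 ] [0.5105 0.2734 0.083 ] mid [0.5251 0.1186 0.083 ] len 0.3109 yaw 1.665
rimL [0.5205 0.2556 0.073 ] [0.6639 0.2717 0.073 ] mid [0.5922 0.2637 0.073 ] len 0.1443 yaw 0.1113
rimR [ 0.5487 -0.0191  0.073 ] [ 0.6906 -0.0029  0.073 ] mid [ 0.6196 -0.011   0.073 ] len 0.1429 yaw 0.1138
floorL [0.5338 0.2612 0.022 ] [0.6719 0.2742 0.022 ] mid [0.6028 0.2677 0.022 ] len 0.1387 yaw 0.0933
floorR [ 0.5633 -0.0045  0.022 ] [0.6999 0.0096 0.022 ] mid [0.6316 0.0025 0.022 ] len 0.1374 yaw 0.1031
1.3583 [ 0.4794522  -0.36075693  0.23992236]
```

View pics/w1.png

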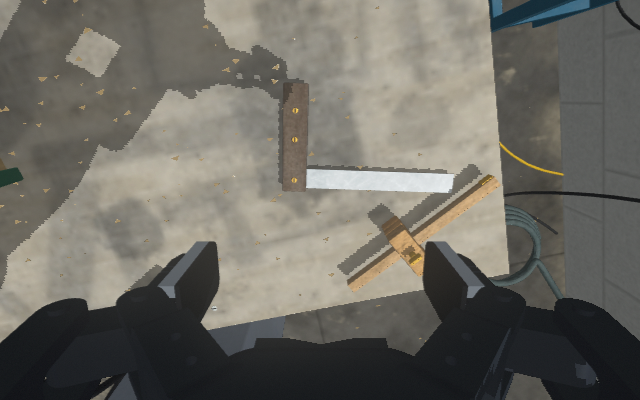

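Wrist view: the stock's top face has corners (284,83), (309,84), (282,191) and (306,191). The blade runs right to (453,183) and is clear of the gauge at (490,180).

```bash
python3 - <<'E'
from h import *
f="pics/w1.png"
TL,TR,BL,BR=[px(f,u+.5,v+.5,.018) for u,v in[(284,82.5),(309,83.5),(281.5,191),(306,191.5)]]
print(TL,TR,BL,BR)
c=(TL+TR+BL+BR)/4; d=(TL+TR-BL-BR)/2; yaw=np.arctan2(d[1],d[0])
tip=px(f,453,183,.010)
print("c",c,"len",np.linalg.norm(d),"w",np.linalg.norm((TR+BR-TL-BL)/2),"yaw",yaw,"tip dist",np.linalg.norm((tip-c)[:2]))
assert abs(np.linalg.norm(d)-.115)<.008
o=down(yaw)
m.move_to([c[0],c[1],.12],o)
m.command_gripper(.06)
m.servo_line([c[0],c[1],.028],o,rate=.1)
print("F",m.get_contact_force())
m.command_gripper(0,60); print("width",m.get_width(),m.get_grip_force(),m.get_position(),m.get_contact_force())
p=m.get_position()
m.servo_line([p[0],p[1],.20],rate=.15)
m.move_to([.45,.15,.30],down(.103)); m.hold(.2)
snap("wrist","pics/w2.png");print(m.get_width(),m.get_time(),m.get_joint_positions())
E
```

```text
[ 0.56611781 -0.34164857  0.018     ] [ 0.55988708 -0.36628726  0.018     ] [ 0.45563044 -0.31215151  0.018     ] [ 0.44945716 -0.33844661  0.018     ]
c [ 0.50777312 -0.33963349  0.018     ] len 0.11411843209645721 w 0.026211207362519095 yaw -0.25394069208826536 tip dist 0.1814433449583456
F [ 0.51737924  0.09592985 -0.22281587]
width -3.656273588444479e-05 0.0 [ 0.5077482  -0.33962902  0.02801657] [1.13466568 0.1050484  0.12534763]
-0.0001321657178730931 7.3417 [ 2.95598252e-01  1.15696835e-01  1.88176372e+00 -7.96523751e-05
  1.14446143e+00  1.76440085e+00]
```

View pics/w2.png

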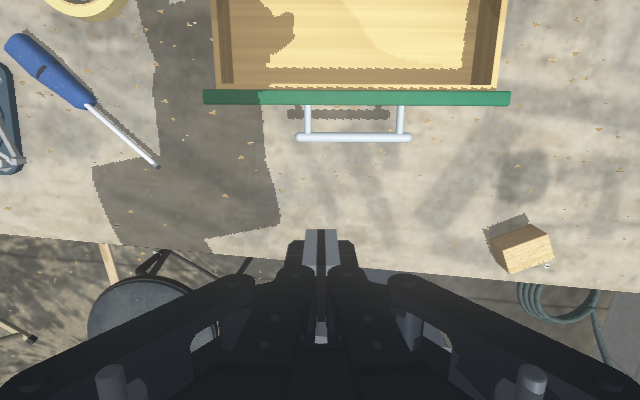

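Wrist view 2: the grip missed, because the fingers are shut and empty. The drawer's handle bar ends are at (297,137) and (411,138). I'll look at the square again.

```bash
python3 - <<'E'
from h import *
f="pics/w2.png"
print(px(f,297,137,.057),px(f,411,138,.057),px(f,217,86,.073),px(f,498,87,.073),px(f,204,90,.083),px(f,510,92,.083))
m.command_gripper(.06)
m.move_to([.42,-.33,.18],down(-.254)); m.hold(.2)
snap("wrist","pics/w3.png");print(m.get_time())
E
```

```text
[0.47133769 0.17801341 0.057     ] [0.48322643 0.05103537 0.057     ] [0.51683577 0.26361519 0.073     ] [ 0.54541211 -0.0250855   0.073     ] [0.51157633 0.27361794 0.083     ] [ 0.54107132 -0.03334558  0.083     ]
9.9917
```

View pics/w3.png

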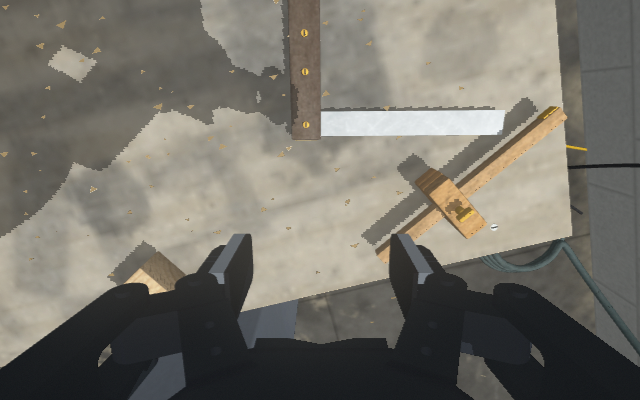

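Wrist view 3: the stock's near end has corners (291,139) and (321,139), and the blade tip is at (504,122). The square lies flat.

```bash
python3 - <<'E'
from h import *
f="pics/w3.png"
BL,BR,tip=px(f,291,139.5,.018),px(f,321.5,139.5,.018),px(f,505,122,.01)
T=px(f,289,0,.018),px(f,319.5,0,.018)
print(BL,BR,tip,[np.linalg.norm((BL-BR)),np.arctan2(*(T[0]-BL)[[1,0]]),np.arctan2(*(T[1]-BR)[[1,0]])])
d=(T[0]-BL+T[1]-BR)[:2];d/=np.linalg.norm(d);yaw=np.arctan2(d[1],d[0])
c=(BL+BR)[:2]/2+.0575*d; print("c",c,yaw)
o=down(yaw)
m.move_to([*c,.10],o)
m.servo_line([*c,.024],o,rate=.1)
print("F",m.get_contact_force())
for w in (.035,.02):
    m.command_gripper(w,30); print("width",m.get_width(),m.get_grip_force(),m.get_position(),m.get_contact_force())
snap("wrist","pics/w4.png")
print(m.get_time())
E
```

```text
[ 0.45649961 -0.31185867  0.018     ] [ 0.44975724 -0.33801342  0.018     ] [ 0.42292435 -0.50108093  0.01      ] [np.float64(0.027009822391117967), np.float64(-0.2602731516503366), np.float64(-0.23728706371174468)]
c [ 0.50885821 -0.33909378] -0.24877975109217418
F [ 0.17573555  0.7549091  -0.16331932]
width 0.03505160264580273 0.0 [ 0.50902126 -0.33919358  0.02435814] [ 0.52696383 -0.44474488  1.30627172]
width 0.02011575733661261 0.0 [ 0.50882374 -0.33905501  0.02397574] [0.80620211 0.28852565 0.25789009]
12.1667
```

View pics/w4.png

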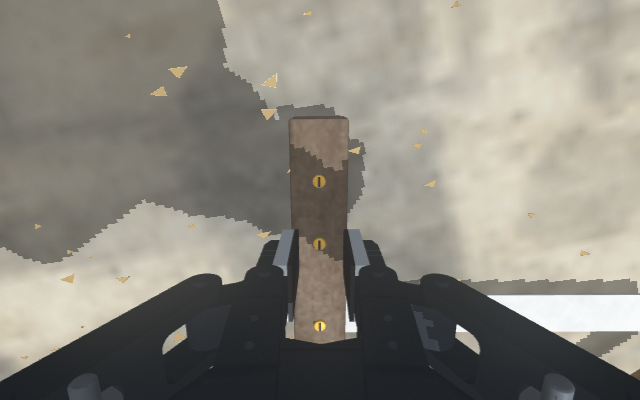

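Wrist view 4: the stock lies between x=290 and x=350. The pads' inner edges at the tips are at about x=298 and x=345, which is narrower than the stock. I'll check which pad height fits that.

```bash
python3 - <<'E'
from h import *
f="pics/w4.png"; d=np.load("pics/w4.npz")
Rt=R.from_rotvec(m.get_ee_rot()).as_matrix();t=np.array(m.get_position());print(t,m.get_width(),m.get_grip_force(),m.get_contact_force())
for s in (-10,0,3,10,16,22):
  print(s,[proj(f,t+Rt@np.array([x,y,s])/1e3).round(0).tolist() for x in(11,-11) for y in(-10,10)])
yaw=-.2488;c=np.array([.50886,-.33909])
for z in (.018,0):print("stock far end",z,[proj(f,[*(c+.0575*np.array([np.cos(yaw),np.sin(yaw)])+y*np.array([-np.sin(yaw),np.cos(yaw)])),z]).round(0).tolist() for y in(.013,-.013)])
E
python3 - <<'E'
import cv2
i=cv2.imread("pics/w4.png")[215:355,250:400]
cv2.imwrite("pics/c4.png",cv2.resize(i,None,fx=4,fy=4,interpolation=cv2.INTER_CUBIC))
E
```

```text
[ 0.50885125 -0.33910352  0.02397963] 0.02010853297763522 0.0 [0.63419846 0.38451373 0.13209444]
-10 [[296.0, 234.0], [344.0, 234.0], [297.0, 282.0], [343.0, 282.0]]
0 [[297.0, 225.0], [343.0, 225.0], [298.0, 270.0], [342.0, 270.0]]
3 [[298.0, 223.0], [342.0, 223.0], [299.0, 267.0], [341.0, 267.0]]
10 [[299.0, 218.0], [341.0, 218.0], [299.0, 260.0], [341.0, 261.0]]
16 [[299.0, 214.0], [341.0, 214.0], [300.0, 255.0], [340.0, 255.0]]
22 [[300.0, 210.0], [340.0, 210.0], [301.0, 250.0], [339.0, 250.0]]
stock far end 0.018 [[289.0, 117.0], [351.0, 117.0]]
stock far end 0 [[293.0, 115.0], [347.0, 115.0]]
```

View pics/c4.png

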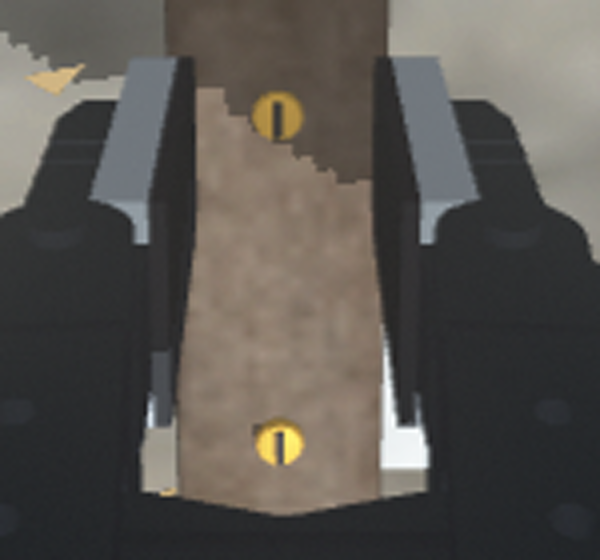

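The scale fits fingertips about 25 mm higher than stated, level with the TCP, so the pads closed above the stock. I'll open, feel downward in 1 mm steps until contact, back off and grip.

```bash
python3 - <<'E'
from h import *
c=np.array([.50886,-.33909]);o=down(-.2488)
m.command_gripper(.042)
z=.024; m.hold(.2);f0=np.array(m.get_contact_force())
while z>-.004:
    z-=.0015; m.servo_line([*c,z],o,rate=.04)
    f=np.array(m.get_contact_force())-f0
    if abs(f[2])>4: print("contact",z,f);break
print("z",z,m.get_position(),m.get_contact_force(),m.get_time())
m.servo_line([*c,z+.004],o,rate=.04)
m.command_gripper(0,40); m.hold(.2)
print("width",m.get_width(),m.get_grip_force(),m.get_position(),m.get_contact_force(),m.get_time())
E
```

```text
contact -0.003000000000000003 [-3.65612709  3.21059335 17.41429227]
z -0.003000000000000003 [ 0.50906736 -0.3392215  -0.00145769] [-3.80915377  2.82583541 17.01538306] 17.2083
width 0.025270191850394187 40.217485427856445 [ 0.50881719 -0.33910278  0.00081305] [-0.98343369 -0.99573141  0.5338223 ] 17.9417
```

Gripped: the width is 25 mm at 40 N. The tips reach only to about the TCP, so I'm using that offset from here on. Next I'll carry it over, set it down about 30 mm off the left wall, release, and push it flush with closed fingers.

```bash
cat >> h.py <<'E'
yawD=.100; ex=np.array([np.cos(yawD),np.sin(yawD)]);ey=np.array([-ex[1],ex[0]]);B=np.array([.4768,.1143])
def D(x,yw,z): # x from bar, yw distance right of left wall
    return [*(B+x*ex+(.139-yw)*ey),z]
E
python3 - <<'E'
from h import *
p=m.get_position(); z0=p[2]
m.command_gripper(0,60)
m.servo_line([p[0],p[1],.20],rate=.2); print(m.get_width(),m.get_grip_force())
o=down(yawD)
m.move_to(D(.128,.043,.20),o); m.hold(.2); f0=np.array(m.get_contact_force()); print(f0,m.get_width())
m.servo_line(D(.128,.043,.05),o,rate=.12)
z=.034;hit=None
m.servo_line(D(.128,.043,z),o,rate=.06); print("F",np.array(m.get_contact_force())-f0)
while z>z0+.0195:
    z-=.001; m.servo_line(D(.128,.043,z),o,rate=.04)
    f=np.array(m.get_contact_force())-f0
    if abs(f[2])>4 or np.hypot(*f[:2])>6: hit=f;break
print("z",z,z0,hit,m.get_width(),m.get_position(),m.get_time())
E
```

```text
0.025087254813192256 59.09377455711365
[-0.55407354  0.03149528 -1.16966862] 0.024638593054850166
F [ 1.20109265  0.31817321 -1.21664676]
z 0.022999999999999993 0.0008130476541293209 [ 2.23056721 -6.51752802  1.40020411] 0.02481631373921892 [0.59483908 0.22197068 0.02313029] 26.1083
```

It's on the floor at the expected height, but a 6 N sideways force suggests the knuckles touch the left rim. I'll shift right and release, then push with the gripper turned 90°, which is narrower towards the wall.

```bash
python3 - <<'E'
from h import *
o=down(yawD)
m.servo_line(D(.128,.043,.026),o,rate=.05)
m.servo_line(D(.128,.065,.026),o,rate=.08); print("F",m.get_contact_force())
m.servo_line(D(.128,.065,.023),o,rate=.04); print("F",m.get_contact_force())
m.command_gripper(.042); print(m.get_width(),m.get_contact_force())
m.servo_line(D(.128,.065,.13),rate=.15)
m.command_gripper(0,40)
q=np.array(m.get_joint_positions());best=None
for s in(1,-1):
    oo=down(yawD+s*np.pi/2);a=m.solve_ik(D(.128,.108,.13),oo)
    if a is not None and (best is None or abs(np.array(a)-q).max()<best[0]): best=(abs(np.array(a)-q).max(),oo,a)
print(best[2]); o=best[1]
m.move_to(D(.128,.108,.13),o)
m.servo_line(D(.128,.108,.045),o,rate=.15); m.servo_line(D(.128,.108,.030),o,rate=.06)
m.hold(.15);f0=np.array(m.get_contact_force()); print("f0",f0,m.get_position())
m.servo_line(D(.128,.048,.030),o,rate=.06)
y=.048
while y>.028:
    f=(np.array(m.get_contact_force())-f0)
    l=f[:2]@ey
    if abs(l)>8: break
    y-=.001; m.servo_line(D(.128,y,.030),o,rate=.03)
print("stop y",y,l,f,m.get_position(),m.get_time())
E
```

```text
F [ 0.23473354 -0.25461997 -2.49485573]
F [ 0.36299433  0.30433228 -0.66328168]
0.04212868013348158 [ 0.31035796  0.07989671 -0.23710963]
[ 2.37783098e-01  5.43717428e-01  1.70231730e+00 -4.44089210e-16
  8.95557927e-01  1.37783098e-01]
f0 [-0.09780752 -0.13889775  0.688151  ] [0.60122093 0.15794772 0.03019818]
stop y 0.03399999999999999 -10.931042154505072 [  0.9934653  -10.88624701   2.39159986] [0.59370882 0.2297419  0.02997579] 36.05
```

```bash
python3 - <<'E'
from h import *
m.servo_line(D(.128,.050,.030),rate=.1); m.servo_line(D(.128,.055,.14),rate=.2)
m.move_to(D(.02,.12,.24),down(yawD)); m.hold(.15)
snap("wrist","pics/w5.png");print(m.get_time())
E
```

```text
38.6
```

View pics/w5.png

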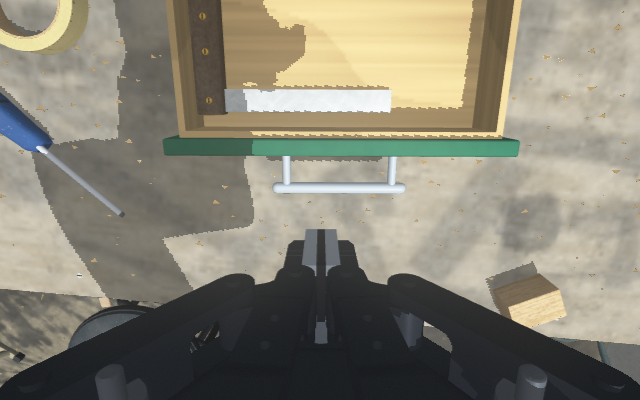

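Wrist view 5: the stock lies along the left wall, with its inner edge running from (220,0) to (226,114) and its outer edge from about (190,0) to (194,114). The blade points right to (391,100). The bar ends are at (274,188) and (405,188). I'll check whether it's flush numerically.

```bash
python3 - <<'E'
from h import *
f="pics/w5.png"
def r(n,u,v,z):
    p=px(f,u,v,z)[:2]-B; print(n,"x",(p@ex*1e3).round(1),"yw",((.139-p@ey)*1e3).round(1))
r("in far",220,0,.04);r("in near",226,114,.04);r("out far",190,0,.04);r("out near",194,113,.04)
r("barL",274,188,.057);r("barR",405,188,.057)
r("rimL near",186,131,.073);r("rimR near",499,131,.073);r("tip",391,100,.031);r("floorR",473,126,.022)
i=cv2.imread(f);g=cv2.cvtColor(i,cv2.COLOR_BGR2GRAY)
for v in(5,30,60,90,105):print(v,g[v,166:236:2].tolist())
E
```

```text
in far x 170.8 yw 29.4
in near x 70.6 yw 27.7
out far x 170.7 yw 2.4
out near x 71.6 yw -3.4
barL x 0.5 yw 74.3
barR x 0.7 yw 202.7
rimL near x 57.2 yw -0.1
rimR near x 57.4 yw 279.1
tip x 84.0 yw 189.7
floorR x 58.0 yw 277.8
5 [127, 128, 129, 129, 93, 92, 90, 90, 89, 93, 90, 75, 71, 75, 73, 77, 72, 75, 74, 74, 73, 71, 76, 73, 73, 69, 64, 62, 131, 132, 132, 132, 132, 132, 132]
30 [117, 121, 128, 127, 128, 94, 91, 91, 88, 89, 93, 89, 78, 77, 74, 77, 77, 78, 76, 72, 71, 73, 75, 74, 72, 72, 67, 64, 76, 132, 133, 133, 133, 133, 134]
60 [100, 98, 100, 130, 135, 132, 116, 97, 100, 95, 97, 100, 99, 96, 73, 78, 81, 76, 80, 78, 77, 78, 77, 74, 72, 73, 73, 68, 62, 94, 139, 138, 139, 139, 139]
90 [98, 98, 97, 97, 117, 141, 141, 140, 102, 98, 96, 97, 100, 101, 97, 73, 78, 82, 81, 79, 82, 79, 81, 81, 79, 77, 72, 72, 66, 121, 158, 157, 156, 157, 153]
105 [106, 108, 108, 108, 108, 137, 141, 141, 142, 98, 99, 96, 96, 100, 99, 86, 73, 76, 75, 78, 77, 81, 79, 83, 82, 83, 78, 74, 71, 65, 146, 149, 154, 155, 156]
```

```bash
python3 - <<'E'
from h import *
f="pics/w5.png"
v=[5,30,60,90,105]
for n,us,z in(("rim",[173.5,175.5,178.5,181.5,183],.073),("outer",[188.5,189.7,193.3,195.5,196.6],.04),("inner",[221.5,222.5,224.7,224.7,225.5],.022)):
    P=np.array([px(f,a,b,z)[:2]-B for a,b in zip(us,v)]);x=P@ex;y=.139-P@ey
    k=np.polyfit(x,y,1);print(n,(y*1e3).round(1),"slope",k[0].round(4),"at x=.128",(np.polyval(k,.128)*1e3).round(1))
E
```

```text
rim [-0.  -0.4 -0.4 -0.5 -0.5] slope 0.0041 at x=.128 -0.3
outer [ 0.6 -0.3  0.5  0.1 -0.2] slope 0.0052 at x=.128 0.2
inner [25.7 25.  25.2 23.2 22.9] slope 0.0307 at x=.128 24.6
```

The square is flush: its outer face is within about 0.5 mm of the wall and parallel to it. Now I'll push the drawer shut by the bar.

```bash
python3 - <<'E'
from h import *
o=down(yawD)
m.move_to(D(-.05,.139,.14),o)
m.servo_line(D(-.045,.139,.048),o,rate=.15); m.hold(.1); f0=np.array(m.get_contact_force())
m.servo_line(D(-.018,.139,.048),o,rate=.08)
m.servo_line(D(.105,.139,.048),o,rate=.06); print("mid F",(np.array(m.get_contact_force())-f0).round(1),m.get_time())
x=.105
while x<.160:
    x+=.002; m.servo_line(D(x,.139,.048),o,rate=.05)
    l=(np.array(m.get_contact_force())-f0)[:2]@ex
    if l<-18: break
m.hold(.2)
print("x",x,l,m.get_position(),m.get_contact_force(),m.get_time())
m.servo_line(D(x-.05,.139,.048),o,rate=.12)
m.servo_line(D(x-.06,.139,.24),o,rate=.25); m.hold(.1)
snap("wrist","pics/w6.png"); snap("top","pics/top2.png"); print(m.get_time())
f="pics/w6.png";C=np.array([.6729,.1323])
g=cv2.cvtColor(cv2.imread(f),cv2.COLOR_BGR2GRAY)
for s in(.057,):
    c0=D(x+.0165,.139,s);print("bar expected px",proj(f,c0),"green front exp", proj(f,D(x+.0165+.035,.139,.083)),proj(f,D(x+.0165+.05,.139,.083)))
    u=int(proj(f,c0)[0]);print(cv2.imread(f)[60:210:4,u-20].tolist())
E
```

```text
mid F [ 0.2 -1.3  1. ] 42.7167
x 0.14100000000000001 -20.872149933087833 [0.61035743 0.12757869 0.04708716] [-21.37503153  -1.87087965  15.30483081] 47.4167
49.1
bar expected px [320.30412347  83.98998408] green front exp [320.27416051  36.99351191] [320.27260491  16.44504499]
[[155, 166, 171], [159, 171, 175], [105, 113, 117], [108, 117, 120], [105, 114, 118], [160, 173, 180], [159, 176, 182], [181, 173, 164], [238, 232, 223], [232, 224, 214], [157, 168, 171], [154, 165, 169], [151, 162, 166], [153, 166, 170], [156, 169, 173], [154, 166, 170], [155, 166, 170], [161, 171, 177], [160, 174, 179], [176, 190, 195], [177, 192, 199], [172, 186, 193], [176, 192, 199], [176, 194, 201], [175, 193, 199], [166, 182, 190], [157, 175, 180], [158, 175, 183], [156, 174, 181], [156, 176, 184], [166, 187, 194], [175, 193, 200], [176, 194, 202], [170, 190, 198], [169, 190, 199], [179, 199, 205], [180, 198, 206], [171, 190, 198]]
```

```bash
python3 - <<'E'
from h import *
f="pics/w6.png";im=cv2.imread(f).astype(int)
green=(im[...,1]-im[...,2]>25)&(im[...,1]>im[...,0]+5)
for u in(260,300,340,380):
    col=np.where(green[:110,u])[0];w=[v for v in range(70,115) if im[v,u].min()>200 or (im[v,u,0]>im[v,u,2]+8)]
    print(u,"green",col.min() if len(col) else None,col.max() if len(col) else None,"bar",w[:1],w[-1:],"above",[im[v,u].tolist() for v in (max(0,(col.min() if len(col) else 5)-k) for k in(2,5,9))])
    if len(w):
        p=px(f,u,(w[0]+w[-1])/2,.057)[:2]-B;print("  bar x",p@ex)
    if len(col):
        p=px(f,u,col.min(),.083)[:2]-B;p2=px(f,u,col.min(),.095)[:2]-B;print("  green top",p@ex,p2@ex)
print("chest edge",(np.array([.6729,.1323])-B)@ex)
f="pics/top2.png";im=cv2.imread(f).astype(int)
green=(im[...,1]-im[...,2]>25)&(im[...,1]>im[...,0]+5)
for u in(250,262,325,335):
    col=[v for v in range(150,260) if green[v,u]];print(u,col,im[170:200:2,u].tolist() if u==250 else "")
E
```

```text
260 green 31 45 bar [70] [98] above [[75, 95, 71], [72, 102, 120], [102, 150, 177]]
  bar x 0.1574792675369619
  green top 0.19690806201318553 0.19481198158664217
300 green 29 43 bar [87] [98] above [[98, 139, 164], [122, 179, 213], [159, 228, 248]]
  bar x 0.15011684901916902
  green top 0.19838253281710144 0.19622676956432153
340 green 29 47 bar [87] [98] above [[98, 139, 163], [144, 212, 238], [158, 228, 248]]
  bar x 0.15012478300599796
  green top 0.19839040608885664 0.19623432414607014
380 green 29 51 bar [70] [99] above [[93, 135, 159], [144, 213, 238], [157, 227, 247]]
  bar x 0.1570723151120332
  green top 0.19839827965311518 0.19624187900848247
chest edge 0.1969173183106638
250 [] [[191, 198, 196], [194, 200, 199], [194, 201, 199], [195, 201, 199], [195, 202, 200], [192, 198, 196], [183, 189, 187], [173, 179, 178], [162, 168, 166], [149, 156, 154], [146, 152, 150], [138, 143, 142], [132, 137, 136], [130, 135, 133], [129, 133, 133]]
262 [] 
325 [181, 182, 183, 184, 185, 186] 
335 [181, 182, 183, 184, 185, 186]
```

The green front now sits right up against the chest edge, the bar moved 150 mm, and the push ended on the firm stop at 20 N. The arm is clear, so I'm handing it in.

```bash
python3 -c "
from rig import manip as m
print(m.sign_off(), m.get_time())"
```

```text
the job is handed in; nothing more can be done
the job is handed in; nothing more can be done
```

The try square is flat in the drawer with its stock flush along the left side and its blade pointing right, the drawer is pushed to its stop, the other tools were not touched, and I handed the job in at about 49 s; no verdict came back.

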